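# Hang the cedar hanger in the gap on the valet rail

### The job

Press the button of the white ceramic canister on the tray so that its lid springs open, and lift out the cedar hanger that stands inside. Lower it into the empty place between the things hanging on the valet stand, facing the same way as they do, until its hook rests on the rail, and only then let go. Keep the neighbours hanging where they are and leave everything else on the dresser standing undisturbed.

Things in the scene. Friction and masses are not known exactly. Their poses are not given: they have to be found in the camera images.
- canister: White glazed ceramic canister, 108 mm outer diameter, fixed on the tray; its open body is 100 mm high (wall 5 mm, inner floor 8 mm above its underside), with the closed lid 147 mm high. Origin: centre of its underside. +z up; -x points to the latch button, +x to the lid hinge.
- latch_button (a point): Centre of the top of the round steel latch button (22 mm across) on the canister's -x side: 94 mm from its axis, 3 mm below its rim. Press straight down: the catch lets the lid go after about 7 mm (3 to 4 N); stop at about 10 mm (6 N); springs back. Between button and lid the catch stands 17 mm above the button, out to 74 mm from the axis; the lid rises 50 mm above the button.
- canister_latch (a joint): Angle of the latch rocker, rad: 0 at rest, 0.42 fully pressed.
- canister_lid (a joint): Angle of the lid, rad: 0 shut, 2.0 fully open. Unlatched, a light spring swings it up about the hinge on the canister's +x side and holds it open, leaning back; if a hand is in the way it presses on that lightly and opens when it withdraws. Open, it stands up to 110 mm above the canister's rim.
- cedar_hanger: Cedar block with flat steel hook on top, 85 g, 128 mm high, loose, upright in the canister (hook 36 mm above its rim, under the lid). Block 24 (x) x 56 (y) x 78 mm (z); origin: centre of its underside. Hook: strip 16 mm wide (y), 3 mm thick; up at x = 9 to 12, over to +x at z = 125 to 128, down at x = 36 to 39 to z = 94 mm. Grip it from above across x (30 mm), tips no lower than z = 85.
- cedar_hook (a point): Point under the middle of the hook's level top, at (24, 0, 125) mm in the hanger's frame; axes as the hanger's. It lies on top of the rail when hung; between the two legs of the hook there are 24 mm.
- stand: Valet stand, fixed, base 130 mm deep. Posts at y = +112 and -186 mm carry a 12 mm round rail along y, top 186 mm above the glass, and below it a stretcher bar (centre 90 mm up). Origin: on the glass under the rail, within 6 mm of the middle of the empty place (y = 0); +x away from the robot, +z up. Hanging bodies are on the -x side of the bars, the loose ends of their hooks on the +x side.
- clothes_brush: Wooden clothes brush 56 mm wide, hanging loose on the rail by a flat hook like the hanger's, 155 mm long below it. Origin: under the middle of the hook's top; y across its width. One of three neighbours, which hang in any order near y = +68, -68 and -142 mm of the stand; the empty place (72 to 90 mm clear) is between the first two.
- shoehorn: Stainless steel shoehorn 48 mm wide, hanging loose on the rail by a flat hook, 173 mm long below it; origin as the brush's. One of the three neighbours.
- round_mirror: Small round hand mirror in dark wood, head 60 mm across (centre 128 mm below its hook), handle upward, hanging loose on the rail as the brush does; origin as the brush's. One of the three neighbours.
- tray: Oval smoked acrylic tray, 340 x 440 mm, fixed; floor 8 mm and rim 21 mm above the glass. Origin: centre of its underside. The canister and four bystanders stand on it.
- crystal_bottle: Bystander: faceted crystal bottle, 62 mm across, 96 mm high. Origin: centre of its underside.
- pump_bottle: Bystander: matte white capped pump bottle, 60 mm across, 170 mm high. Origin: centre of its underside.
- nail_clipper: Bystander: steel nail clipper 78 mm long, lying. Origin: centre of its underside.
- shoe_tree: Bystander: cedar shoe tree 240 mm long, 76 mm wide, 54 mm high, lying along its x. Origin: under its middle.
- ring_dish: Bystander: small white bowl on the glass, 100 mm across, 22 mm high. Origin: centre of its underside.
- glasses_case: Bystander: wooden glasses case on the glass, 62 x 160 x 38 mm. Origin: centre of its underside.
- cream_jar: Bystander: white jar on the glass, 68 mm across, 55 mm high. Origin: centre of its underside.
There are look-alikes about, which are no part of the job. Leave any blue or pink look-alike of the shoehorn alone.

How it is judged:
By the outcome, as a careful person would: the job done as asked, in the order asked, and still so for the second after the job is handed in, with the robot touching nothing.
It also fails if it takes over 58 s, if anything falls off the work surface, if the arm or the gripper's body presses on something with over 40 N, if the wrist force passes 120 N, or if a joint passes its speed limit or range.

### The arm

A 6-joint arm with a two-finger parallel gripper is mounted at the origin on the work surface. World frame = base frame: x ahead of the robot, y to its left, z up, the work surface at z = 0. Lengths are in m, angles in rad, forces in N, time in s.
With the tool pointing down it reaches from about 0.375 to 0.9 m from the base axis. Payload 3.1 kg.
Tool frame: the origin (TCP) lies midway between the tips of the shut fingers; the grasp point (between the pads) lies 19 mm behind it (ctrl.grip_point_offset is the z of the grasp point in the tool frame, in m); z points along the fingers, y is the direction in which the jaws open and shut (so a half turn about z gives the same grasp; the last joint's range is limited). The gripper opens to 85 mm and grips with 20 to 120 N. Pads are 22 mm wide; open, the fingers measure 114 mm over their backs; the gripper's body (76 mm by 85 mm) begins 54 mm behind the grasp point. The pads swing forward as they close: fully open they stand 13 mm farther back than shut.
Start: joints at [-0.178, 0.527, 1.433, -0, 1.181, -0.178], TCP at [0.625, 0, 0.231] pointing down, gripper open.
Joint ranges: [-3.08, 3.08], [-0.75, 2.2], [0.22, 2.44], [-1.43, 4.57], [0, 2.65], [-2.85, 2.85]. Speed limits (rad/s): [2.79, 2.79, 3.14, 3.14, 3.14, 3.14].

### API

Orientations are given as a unit quaternion [w, x, y, z].
In Python, from station import readout, imaging, workorder, ctrl gives the robot as it stands.
- The arm moves only by the shell command python3 -m jog 'ROWS'. ROWS is a JSON object of lists of equal length, an entry for each row: "offset": the shift along the tool's x, y, z in m, a list of three; "delta_rot": the turn, a rotation vector about the tool's x, y, z in degrees, a list of three; "gripper": the finger opening in m, from 0 to 0.0854. In form: {"offset": [[dx, dy, dz], ...], "delta_rot": [[wx, wy, wz], ...], "gripper": [gripper, ...]}. A call has 1 to 20 rows; each row is the pose to reach, as a shift and turn from the pose commanded when the call began, along the tool's axes at that moment; what a row does not reach only later rows make up. A row lasts 1/10 s, in which the tool goes at most 50 mm and 8.59 degrees, less where a joint would pass 70% of its speed; a pose out of reach is approached as far as the arm can. A call with a gripper value outside its range is refused whole. The fingers move at their own pace and stop on an object; the grip force is fixed at half the most. Time passes only in rows, so rows that repeat a pose let the fingers close. It gives the time, the measured TCP pose, the force and the opening at its end, in the units of the state.
- readout.sense(): the state, without advancing time (a new reading comes with each control period).
- imaging.grab_frame(name): name is "scene" or "side" or "wrist"; returns a dict with "frame" (384x512x3 uint8, red, green, blue), "depth" (384x512 float32, m along the optical axis (not along the pixel's ray), 0 where there is no reading), "fx", "fy", "cx", "cy" (pixels), "view" (4x4, takes a point from world to camera coordinates); the wrist camera has in their place "hand_eye" (4x4, takes a point from camera to tool coordinates, whose origin is the TCP and whose axes are the flange's). Camera axes: x right, y down, z forward; pixel columns grow to the right and rows downward; lengths in m; the calibration is good to about 2 mm. A picture is of the moment at which its call begins: read the wrist's pose just before it.
- workorder.finish_job(): hands the job in, once; it reports no verdict.
The state is a dict: "time": time; "q": joint angles; "dq": joint speeds; "tau": joint torques, N m; "ee_pos": TCP position; "tcp_rot": TCP orientation; "contact_force": force on the tool from outside, world axes, zero at the start; "wrist_torque": the same for the moment, N m; "opening": finger opening in m.
Only numpy, scipy, OpenCV 4.12 (cv2) and the standard library are available. Lean on these libraries where they do the work, as an engineer would, in place of code of your own. Each camera call takes 0.05 s, during which the arm holds its last target. There are 200 camera calls.

## Working session

There is one attempt and no reset: what is moved stays moved. The work goes in short steps, Python scripts to look and compute and a shell command to move; the robot and the scene stay as the last step left them, time stands still between calls to the robot, and variables do not carry over. Pictures are saved under pics/ and viewed, about 8 in all and at most 12, crops included, and the job is handed in when it is done.

```bash
mkdir -p pics; ls
cat > h.py <<'E'
import numpy as np, cv2
from station import readout, imaging
from scipy.spatial.transform import Rotation as R
def T_tool():
    s=readout.sense(); T=np.eye(4); q=s["tcp_rot"]
    T[:3,:3]=R.from_quat([q[1],q[2],q[3],q[0]]).as_matrix(); T[:3,3]=s["ee_pos"]; return T
def grab(name,save=None):
    T=T_tool(); d=imaging.grab_frame(name)
    d["c2w"]=T@np.array(d["hand_eye"]) if "hand_eye" in d else np.linalg.inv(np.array(d["view"]))
    if save:
        cv2.imwrite(f"pics/{save}.png",d["frame"][:,:,::-1])
    np.savez(f"/tmp/{save or name}.npz",**{k:d[k] for k in ("frame","depth","fx","fy","cx","cy","c2w")})
    return d
def cloud(d):
    v,u=np.mgrid[0:384,0:512]; z=d["depth"]
    p=np.stack([(u-d["cx"])/d["fx"]*z,(v-d["cy"])/d["fy"]*z,z],-1)
    w=p@d["c2w"][:3,:3].T+d["c2w"][:3,3]; w[z<=0]=np.nan; return w
def ray(d,u,v,z):
    r=d["c2w"][:3,:3]@np.array([(u-d["cx"])/d["fx"],(v-d["cy"])/d["fy"],1]); o=d["c2w"][:3,3]
    return o+r*(z-o[2])/r[2]
def proj(d,p):
    c=np.linalg.inv(d["c2w"])@np.append(p,1); return d["fx"]*c[0]/c[2]+d["cx"],d["fy"]*c[1]/c[2]+d["cy"]
E
python3 - <<'E'
from h import *
a=grab("scene","scene0");b=grab("side","side0")
for d in(a,b): print(d["c2w"].round(3),d["fx"],d["cx"])
im=np.hstack([a["frame"],b["frame"]])
cv2.imwrite("pics/s0.png",cv2.resize(a["frame"][:,:,::-1],(800,600)));cv2.imwrite("pics/d0.png",cv2.resize(b["frame"][:,:,::-1],(800,600)))
s=readout.sense();print(s["ee_pos"],s["tcp_rot"],s["time"],s["opening"])
E
```

```text
pics
[[ 0.198  0.757 -0.622  1.573]
 [ 0.98  -0.149  0.13  -0.293]
 [ 0.006 -0.636 -0.772  1.433]
 [ 0.     0.     0.     1.   ]] 497.0328820444155 260.52748735683923
[[-0.953 -0.221  0.206  0.238]
 [-0.302  0.687 -0.662  0.901]
 [ 0.005 -0.693 -0.721  1.2  ]
 [ 0.     0.     0.     1.   ]] 423.66636279286746 255.8079229847196
[6.24373531e-01 1.23875995e-04 2.30441642e-01] [-7.82983728e-04  7.07108661e-01  7.07104263e-01 -5.38830656e-04] 0.1 0.08560058470523836
```

View pics/s0.png

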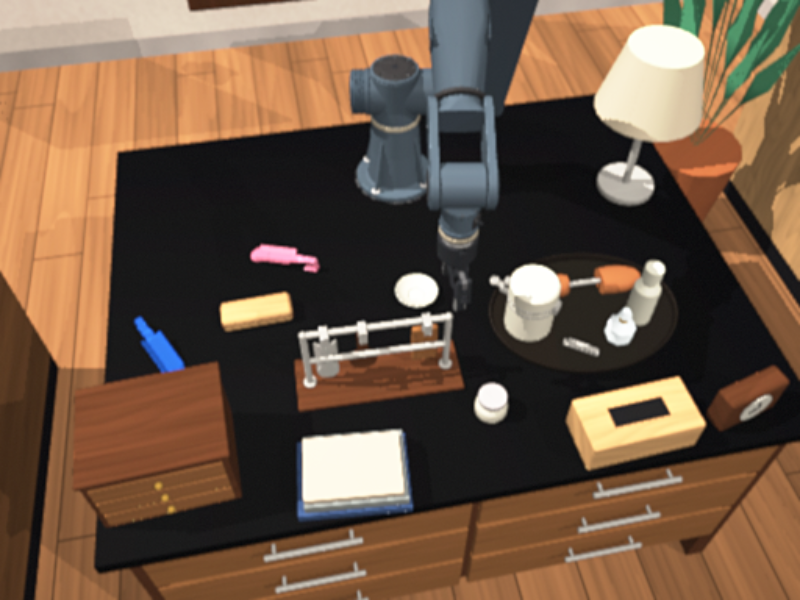

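View pics/d0.png

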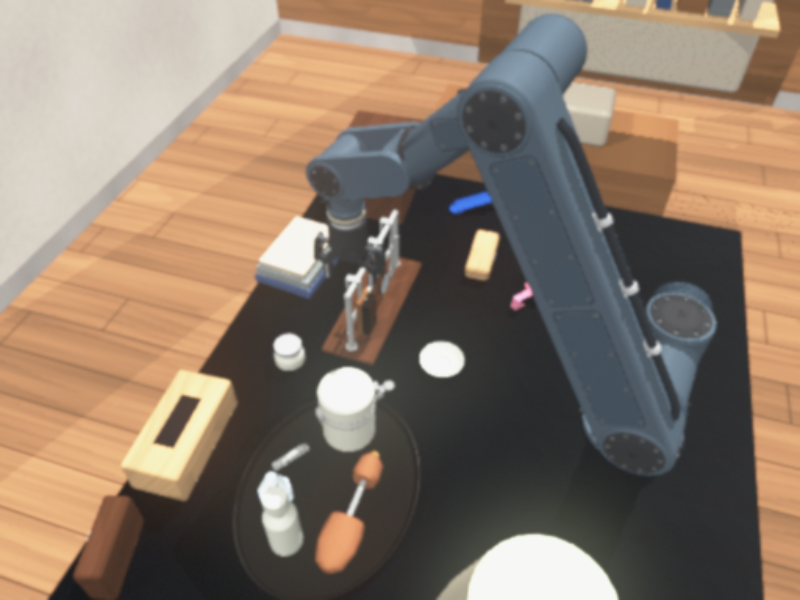

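The scene view shows the canister at about (530,300) with its button at (497,284), and the stand with its rail from (303,333) to (448,317). The side view shows the canister at (348,405) and its button at (388,387). Next I measure them from the depth.

Run:
```python
from h import *
from scipy.optimize import least_squares
for n in("scene0","side0"):
    d=dict(np.load(f"/tmp/{n}.npz")); w=cloud(d); f=d["frame"].astype(int)
    print(n)
    for c in ([(530,285),(497,284),(505,281),(552,313)] if n=="scene0" else [(348,390),(388,387),(375,392)]):
        u,v=[int(x*.64) for x in c]; print(c,w[v,u].round(4),f[v,u])
    P=w.reshape(-1,3)
    sat=(f.max(-1)-f.min(-1)).reshape(-1)
    # canister region
    m=(abs(P[:,0]-0.62)<.2)&(abs(P[:,1]-.17)<.14)&(P[:,2]>.05)&(P[:,2]<.19)&(sat<40)
    for lo,hi in((.08,.1),(.1,.115),(.115,.13),(.13,.145),(.145,.16),(.16,.18)):
        k=m&(P[:,2]>lo)&(P[:,2]<hi); Q=P[k]
        if len(Q)>5: print(lo,len(Q),Q.min(0).round(3),Q.max(0).round(3),Q.mean(0).round(3))
    k=(P[:,2]>.17)&(P[:,2]<.2)&(P[:,1]<0.05)&(P[:,1]>-.4)&(P[:,0]>.55)&(P[:,0]<.85)
    Q=P[k]; print("rail",len(Q),Q.min(0).round(3),Q.max(0).round(3))
    if n=="scene0":
        from numpy.linalg import svd
        for it in range(6):
            c=np.median(Q,0); 
            a=np.polyfit(Q[:,1],Q[:,0],1); r=Q[:,0]-np.polyval(a,Q[:,1]); Q=Q[abs(r)<max(.006,1.5*r.std())]
        print("line x=",a,len(Q),Q.min(0).round(3),Q.max(0).round(3))
a=cv2.imread("pics/scene0.png")[190:265,185:305]; cv2.imwrite("pics/st.png",cv2.resize(a,(800,500),interpolation=cv2.INTER_CUBIC))
```

```text
scene0
(530, 285) [0.5694 0.188  0.1511] [255 255 252]
(497, 284) [0.5175 0.1333 0.1086] [206 199 187]
(505, 281) [0.5205 0.1494 0.1191] [212 205 192]
(552, 313) [0.6132 0.2315 0.0968] [142 137 126]
0.08 142 [0.498 0.124 0.08 ] [0.624 0.254 0.1  ] [0.592 0.176 0.092]
0.1 129 [0.493 0.123 0.1  ] [0.625 0.255 0.115] [0.582 0.177 0.107]
0.115 110 [0.515 0.143 0.115] [0.627 0.249 0.13 ] [0.595 0.18  0.121]
0.13 109 [0.513 0.144 0.13 ] [0.627 0.253 0.145] [0.602 0.184 0.139]
0.145 613 [0.514 0.145 0.145] [0.626 0.254 0.16 ] [0.573 0.198 0.152]
rail 493 [ 0.624 -0.317  0.17 ] [ 0.665 -0.005  0.196]
line x= [0.03519825 0.64602364] 326 [ 0.629 -0.317  0.17 ] [ 0.65  -0.005  0.196]
side0
(348, 390) [0.5605 0.2046 0.155 ] [247 247 247]
(388, 387) [0.5007 0.1365 0.1018] [230 231 228]
(375, 392) [0.518  0.1636 0.114 ] [156 158 151]
0.08 122 [0.491 0.127 0.08 ] [0.616 0.259 0.1  ] [0.546 0.237 0.091]
0.1 150 [0.491 0.126 0.1  ] [0.614 0.261 0.115] [0.535 0.208 0.106]
0.115 143 [0.51  0.15  0.115] [0.617 0.26  0.13 ] [0.549 0.232 0.122]
0.13 97 [0.51 0.2  0.13] [0.612 0.261 0.145] [0.547 0.246 0.138]
0.145 852 [0.51  0.148 0.145] [0.618 0.261 0.16 ] [0.563 0.21  0.154]
rail 253 [ 0.622 -0.311  0.17 ] [0.659 0.001 0.193]
```

View pics/st.png

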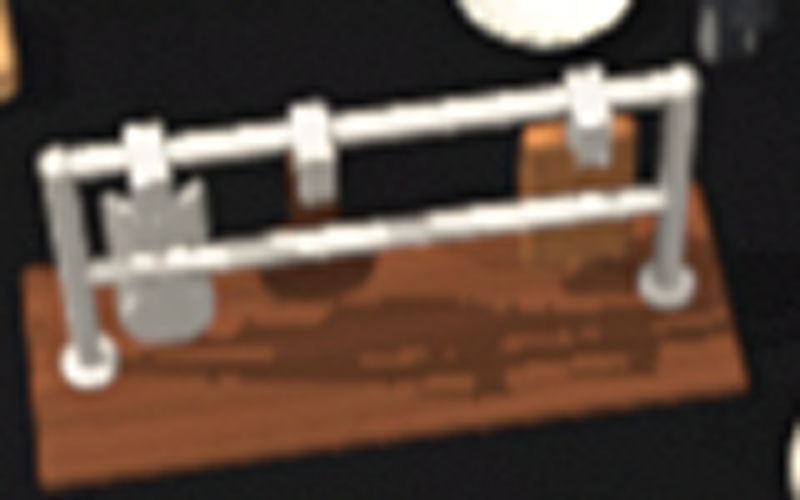

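The brush hangs at +68 (crop x about 590), the mirror at -68 (312) and the shoehorn at -142 (148). The empty place is between the brush and the mirror. The canister centre is about (0.566,0.203) and the button about (0.503,0.134), which is 94 mm away, as specified. I'll go above the button with the jaws shut and look with the wrist camera.

```bash
python3 -m jog '{"offset":[[0.04,-0.04,-0.04],[0.08,-0.08,-0.06],[0.12,-0.12,-0.06],[0.13,-0.125,-0.06],[0.13,-0.125,-0.06],[0.13,-0.125,-0.06],[0.13,-0.125,-0.06],[0.13,-0.125,-0.06]],"delta_rot":[[0,0,8],[0,0,16],[0,0,24],[0,0,32],[0,0,40],[0,0,44],[0,0,44],[0,0,44]],"gripper":[0,0,0,0,0,0,0,0]}'
python3 - <<'E'
from h import *
d=grab("wrist","w1"); print(d["c2w"].round(3),d["fx"]); w=cloud(d)
cv2.imwrite("pics/w1.png",cv2.resize(d["frame"][:,:,::-1],(640,480)))
E
```

```text
time: 0.9
ee_pos: [0.4999, 0.13, 0.2911]
tcp_rot: [-0.0, 0.92, 0.391, -0.0]
contact_force: [-0.3, 0.3, 0.3]
opening: 0.0002
[[ 0.72  -0.661 -0.213  0.553]
 [-0.694 -0.685 -0.219  0.185]
 [-0.001  0.306 -0.952  0.433]
 [ 0.     0.     0.     1.   ]] 298.0258001912762
```

View pics/w1.png

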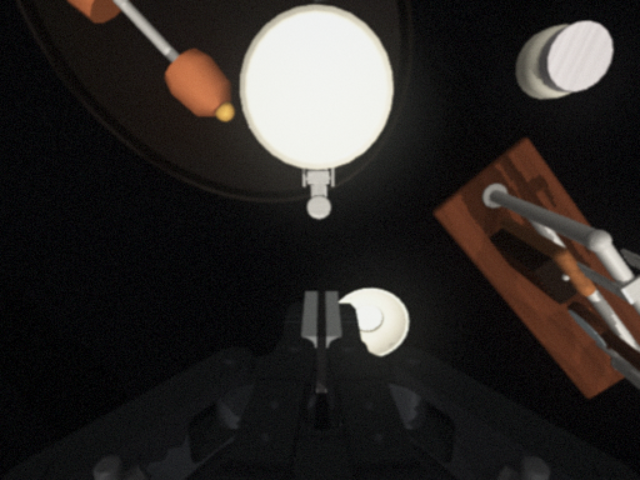

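The button is at (318,207) and the lid circle is centred at about (317,87). The fingertips are at (322,295). The rail post is visible on the right.

Run:
```python
from h import *
d=dict(np.load("/tmp/w1.npz")); w=cloud(d); g=cv2.cvtColor(d["frame"],cv2.COLOR_RGB2GRAY)
roi=np.zeros_like(g); roi[157:178,243:266]=1
m=((g>110)&(roi>0)&(w[...,2]>.09)&(w[...,2]<.115)); v,u=np.where(m)
print("btn px",u.mean(),v.mean(),u.min(),u.max(),v.min(),v.max(),"z",np.nanmedian(w[m][:,2]),"cloud",np.nanmean(w[m],0).round(4))
cn,_=cv2.findContours(((g>200)&(np.mgrid[0:384,0:512][0]<140)).astype(np.uint8),0,2)
c=max(cn,key=cv2.contourArea); (e,ax,an)=cv2.fitEllipse(c); print("lid",e,ax)
B=ray(d,u.mean(),v.mean(),.105)
for zz in(.13,.14,.15):print(zz,ray(d,*e,zz).round(4), np.linalg.norm((ray(d,*e,zz)-B)[:2]))
print("B",B.round(4), "lid z",w[int(e[1]),int(e[0])], w[g>200].max(0))
k=(w[...,2]>.115)&(w[...,2]<.16)&(np.mgrid[0:384,0:512][0]<140); Q=w[k]; print(Q.min(0),Q.max(0))
```

```text
btn px 254.56666666666666 165.05925925925925 246 264 157 174 z 0.1047529890630543 cloud [0.4985 0.1329 0.1047]
lid (253.98773193359375, 70.70181274414062) (118.0420150756836, 127.01689147949219)
0.13 [0.5658 0.2029 0.13  ] 0.09700610438889375
0.14 [0.5654 0.2023 0.14  ] 0.09628616569878588
0.15 [0.565  0.2017 0.15  ] 0.09556633569543416
B [0.4985 0.133  0.105 ] lid z [0.56455668 0.2024245  0.15455677] [nan nan nan]
[0.50836034 0.14711697 0.11640972] [0.61699447 0.25576565 0.15773008]
```

```bash
python3 -m jog '{"offset":[[0,-0.0028,0.04],[0,-0.0028,0.08],[0,-0.0028,0.12],[0,-0.0028,0.15],[0,-0.0028,0.17],[0,-0.0028,0.18],[0,-0.0028,0.183],[0,-0.0028,0.185],[0,-0.0028,0.187],[0,-0.0028,0.189],[0,-0.0028,0.191],[0,-0.0028,0.193],[0,-0.0028,0.1945],[0,-0.0028,0.1945]],"delta_rot":[[0,0,0],[0,0,0],[0,0,0],[0,0,0],[0,0,0],[0,0,0],[0,0,0],[0,0,0],[0,0,0],[0,0,0],[0,0,0],[0,0,0],[0,0,0],[0,0,0]],"gripper":[0,0,0,0,0,0,0,0,0,0,0,0,0,0]}'
```

```text
time: 2.35
ee_pos: [0.499, 0.1321, 0.0976]
tcp_rot: [0.0, 0.921, 0.391, 0.001]
contact_force: [0.3, -1.3, 6.4]
opening: 0.0002
```

```bash
python3 -m jog '{"offset":[[-0.01,0,-0.01],[-0.04,0,-0.03],[-0.06,0,-0.06],[-0.05,0,-0.1],[-0.03,0,-0.15],[0,0,-0.195],[0,0,-0.195],[0,0,-0.195]],"delta_rot":[[0,0,0],[0,0,0],[0,0,0],[0,0,0],[0,0,0],[0,0,0],[0,0,0],[0,0,0]],"gripper":[0,0,0,0,0,0,0,0]}'
python3 - <<'E'
from h import *
d=grab("wrist","w2"); w=cloud(d)
cv2.imwrite("pics/w2.png",cv2.resize(d["frame"][0:240,130:450,::-1],(800,600),interpolation=cv2.INTER_CUBIC))
E
```

```text
time: 3.15
ee_pos: [0.4984, 0.1323, 0.2934]
tcp_rot: [0.001, 0.92, 0.391, 0.002]
contact_force: [0.3, 0.0, 0.4]
opening: -0.0001
```

View pics/w2.png

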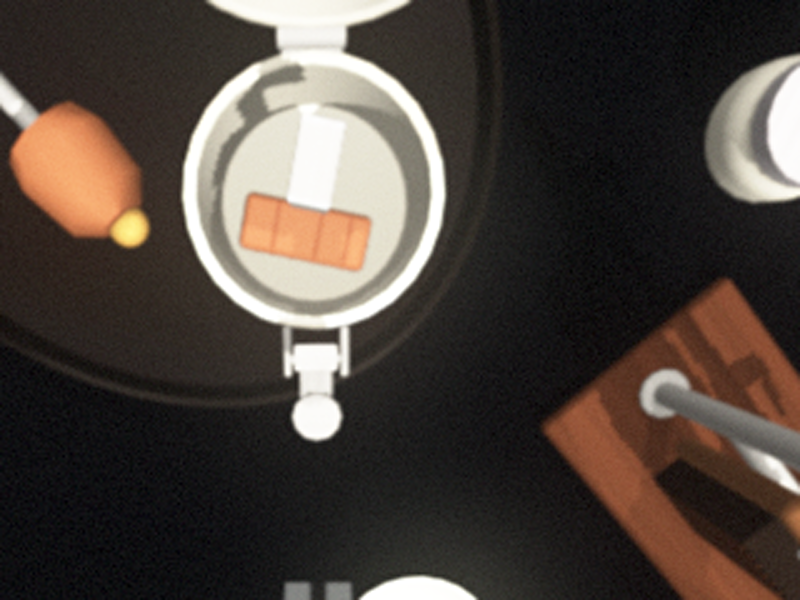

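The lid is open. The block is centred at crop pixel (306,233), and the hook's flat top runs from (308,205) to (323,112), with its loose end towards the hinge.

Run:
```python
from h import *
d=dict(np.load("/tmp/w2.npz")); w=cloud(d); f=d["frame"].astype(int)
v,u=np.mgrid[0:384,0:512]
def px(m):
    c=cv2.findContours(m.astype(np.uint8),0,2)[0]; return max(c,key=cv2.contourArea)
roi=(u>215)&(u<285)&(v>35)&(v<112)
m=roi&(f[...,0]-f[...,2]>70); c=px(m); r=cv2.minAreaRect(c)
def rw(r,z): return np.array([ray(d,*p,z)[:2] for p in cv2.boxPoints(r)])
P=rw(r,.094); e=P-np.roll(P,1,0); print("block c",P.mean(0).round(4),"edges",np.linalg.norm(e,axis=1).round(4)); print("edge ang",np.degrees(np.arctan2(e[:,1],e[:,0])).round(1),"z",np.nanmedian(w[m][:,2]))
m=roi&(w[...,2]>.132)&(w[...,2]<.16)&(f.min(-1)>150); print(m.sum())
c=px(m); r=cv2.minAreaRect(c); P=rw(r,.144); e=P-np.roll(P,1,0);print("hook c",P.mean(0).round(4),"edges",np.linalg.norm(e,axis=1).round(4),np.degrees(np.arctan2(e[:,1],e[:,0])).round(1)); Q=w[m];print(np.nanmedian(Q,0).round(4))
x,y=d["c2w"][:3,0],0
print("tool x ang",np.degrees(np.arctan2(*T_tool()[[1,0],0])))
# rim check
k=(w[...,2]>.100)&(w[...,2]<.115)&(v<160)&(u>190)&(u<330)&(f.min(-1)>120); print(w[k].min(0),w[k].max(0))
```

```text
block c [0.5495 0.1932] edges [0.0554 0.0229 0.0542 0.0232]
edge ang [ 124.7   31.9  -55.1 -145.2] z 0.09349160678503837
637
hook c [0.5695 0.2075] edges [0.0164 0.0303 0.0158 0.0304] [ 125.8   33.8  -53.8 -145.2]
[0.57   0.2076 0.1435]
tool x ang 46.03624311491628
[0.49829344 0.13419514 0.10000928] [0.61977673 0.26301367 0.11498948]
```

```bash
python3 -m jog '{"offset":[[0.03,0,0],[0.06,0,0],[0.09,0,0],[0.1032,-0.0009,0],[0.1032,-0.0009,0],[0.1032,-0.0009,0],[0.1032,-0.0009,0],[0.1032,-0.0009,0],[0.1032,-0.0009,0],[0.1032,-0.0009,0],[0.1032,-0.0009,0],[0.1032,-0.0009,0]],"delta_rot":[[0,0,-8],[0,0,-16],[0,0,-24],[0,0,-32],[0,0,-40],[0,0,-48],[0,0,-56],[0,0,-64],[0,0,-72],[0,0,-78.7],[0,0,-78.7],[0,0,-78.7]],"gripper":[0.046,0.046,0.046,0.046,0.046,0.046,0.046,0.046,0.046,0.046,0.046,0.046]}'
python3 - <<'E'
from h import *
T=T_tool();d=grab("wrist","w3"); w=cloud(d); f=d["frame"].astype(int); s=readout.sense();print(s["q"],s["ee_pos"])
print(T.round(4))
m=(w[...,2]>.137)&(w[...,2]<.15)&(np.hypot(w[...,0]-.5695,w[...,1]-.2075)<.03)
c=max(cv2.findContours(m.astype(np.uint8),0,2)[0],key=cv2.contourArea); r=cv2.minAreaRect(c); print(m.sum(),r)
P=np.array([ray(d,*p,.144)[:2] for p in cv2.boxPoints(r)]); e=P-np.roll(P,1,0);print("hook c",P.mean(0).round(4),np.linalg.norm(e,axis=1).round(4),np.degrees(np.arctan2(e[:,1],e[:,0])).round(1))
l=T[:3,:3].T@(np.append(P.mean(0),.106)-T[:3,3]); print("tool delta",l.round(4))
E
```

```text
time: 4.4
ee_pos: [0.5676, 0.2061, 0.2898]
tcp_rot: [-0.002, 0.465, 0.885, -0.001]
contact_force: [1.1, 0.3, -1.0]
opening: 0.0463
[ 1.63598843e-01  4.40636565e-01  1.41354290e+00 -6.64675914e-05
  1.29092811e+00 -4.39450212e-01] [0.56791637 0.20623131 0.2902657 ]
[[-5.668e-01  8.239e-01 -4.500e-03  5.676e-01]
 [ 8.239e-01  5.668e-01 -9.000e-04  2.061e-01]
 [ 1.900e-03 -4.200e-03 -1.000e+00  2.898e-01]
 [ 0.000e+00  0.000e+00  0.000e+00  1.000e+00]]
453 ((261.5, 176.0), (29.0, 16.0), 0.0)
hook c [0.5685 0.2084] [0.0292 0.0165 0.0287 0.0165] [-145.4  123.9   34.5  -54.4]
tool delta [0.0011 0.0029 0.1838]
```

```bash
python3 -m jog '{"offset":[[0,0.001,0.04],[0,0.001,0.08],[0,0.001,0.12],[0,0.001,0.15],[0,0.001,0.17],[0,0.001,0.18],[0,0.001,0.184],[0,0.001,0.184],[0,0.001,0.184]],"delta_rot":[[0,0,0],[0,0,0],[0,0,0],[0,0,0],[0,0,0],[0,0,0],[0,0,0],[0,0,0],[0,0,0]],"gripper":[0.046,0.046,0.046,0.046,0.046,0.046,0.046,0.046,0.046]}'
python3 - <<'E'
from h import *
d=grab("wrist","w4"); s=readout.sense();print(s["ee_pos"],s["contact_force"])
cv2.imwrite("pics/w4.png",cv2.resize(d["frame"][...,::-1],(640,480)))
E
```

```text
time: 5.35
ee_pos: [0.5707, 0.2075, 0.109]
tcp_rot: [0.001, 0.464, 0.886, 0.001]
contact_force: [0.2, 0.4, 0.5]
opening: 0.0462
[0.57077952 0.2075822  0.10915467] [ 0.39440567 -0.46438467 -0.00191092]
```

View pics/w4.png

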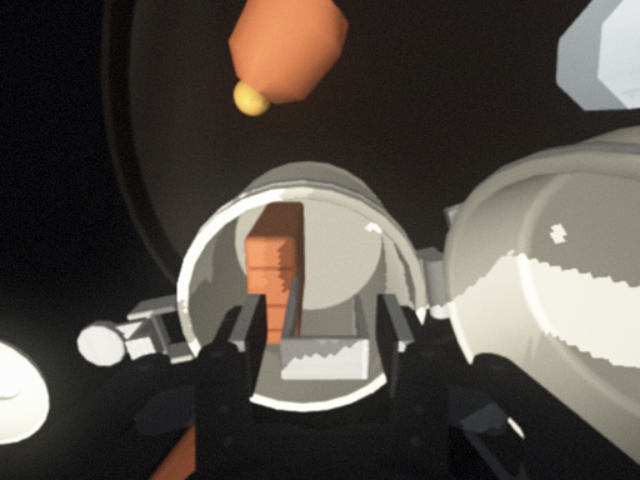

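The hook sits between the open jaws, at about (325,355). I'll drop 3 mm, close and lift.

```bash
python3 -m jog '{"offset":[[0,0,0.003],[0,0,0.003],[0,0,0.003],[0,0,0.003],[0,0,0.003],[0,0,0.003],[0,0,0.003]],"delta_rot":[[0,0,0],[0,0,0],[0,0,0],[0,0,0],[0,0,0],[0,0,0],[0,0,0]],"gripper":[0.046,0.015,0.015,0.015,0.015,0.015,0.015]}' && python3 -m jog '{"offset":[[0,0,-0.01],[0,0,-0.03],[0,0,-0.06],[0,0,-0.1],[0,0,-0.14],[0,0,-0.17],[0,0,-0.19],[0,0,-0.19]],"delta_rot":[[0,0,0],[0,0,0],[0,0,0],[0,0,0],[0,0,0],[0,0,0],[0,0,0],[0,0,0]],"gripper":[0.015,0.015,0.015,0.015,0.015,0.015,0.015,0.015]}'
```

```text
time: 6.1
ee_pos: [0.57, 0.2075, 0.1052]
tcp_rot: [0.0, 0.464, 0.886, 0.0]
contact_force: [-0.4, 0.5, 3.3]
opening: 0.0294
time: 6.9
ee_pos: [0.5716, 0.2077, 0.2987]
tcp_rot: [0.003, 0.464, 0.886, 0.002]
contact_force: [1.0, -0.4, -0.8]
opening: 0.0293
```

Gripped: the opening is 29.3 mm, and the TCP sits at hanger z of about 89 mm. Next I'll move to a vantage beside the stand, turned to match it.

```bash
python3 -m jog '{"offset":[[0,0,-0.03],[-0.02,-0.016,-0.042],[-0.045,-0.034,-0.042],[-0.07,-0.053,-0.042],[-0.095,-0.072,-0.042],[-0.12,-0.091,-0.042],[-0.145,-0.11,-0.042],[-0.17,-0.129,-0.042],[-0.195,-0.147,-0.042],[-0.214,-0.161,-0.042],[-0.214,-0.161,-0.042],[-0.214,-0.161,-0.042],[-0.214,-0.161,-0.042],[-0.214,-0.161,-0.042]],"delta_rot":[[0,0,0],[0,0,4],[0,0,9],[0,0,14],[0,0,18],[0,0,23],[0,0,28],[0,0,32],[0,0,36],[0,0,36.7],[0,0,36.7],[0,0,36.7],[0,0,36.7],[0,0,36.7]],"gripper":[0.015,0.015,0.015,0.015,0.015,0.015,0.015,0.015,0.015,0.015,0.015,0.015,0.015,0.015]}'
python3 - <<'E'
from h import *
d=grab("wrist","w5"); s=readout.sense();print(s["ee_pos"],s["contact_force"])
cv2.imwrite("pics/w5.png",cv2.resize(d["frame"][...,::-1],(800,600)))
E
```

```text
time: 8.3
ee_pos: [0.5591, -0.059, 0.3364]
tcp_rot: [-0.0, 0.719, 0.695, -0.0]
contact_force: [0.6, 0.7, -0.3]
opening: 0.029
[ 0.55914496 -0.05907254  0.3365731 ] [-0.43576735 -0.17525093 -0.50395024]
```

View pics/w5.png

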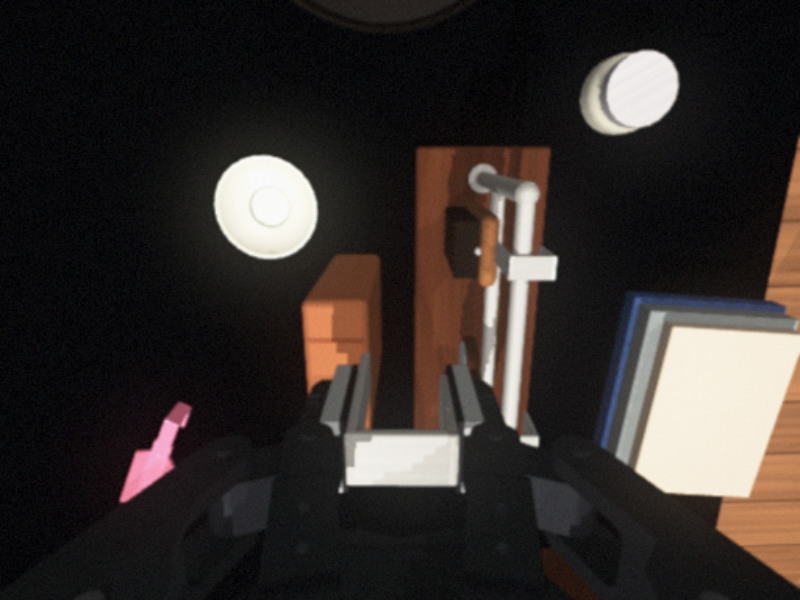

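The wrist view shows the rail's +y end at (530,190), the brush's hook at (530,265) and the mirror's at (530,430). The hanger is square in the jaws. I'll measure the stand in this view and in a fresh scene picture.

Run:
```python
from h import *
a=grab("scene","scene1"); d=dict(np.load("/tmp/w5.npz")); b=grab("side","side1")
for n,D in(("wrist",d),("scene",a),("scene0",dict(np.load("/tmp/scene0.npz"))),("side",b)):
    w=cloud(D); P=w.reshape(-1,3); f=D["frame"].reshape(-1,3).astype(int)
    k=(P[:,2]>.172)&(P[:,2]<.2)&(abs(P[:,0]-.642)<.035)&(P[:,1]<.01)&(P[:,1]>-.33)
    Q=P[k]; print(n,len(Q))
    r=Q[(Q[:,2]>.179)]
    for i in range(5):
        c=np.polyfit(r[:,1],r[:,0],1); e=r[:,0]-np.polyval(c,r[:,1]); r=r[abs(e)<max(.005,1.5*e.std())]
    print(" line x=%.4f y + %.4f"%tuple(c), "yaw",-np.degrees(np.arctan(c[0])).round(2),"x at -.123: %.4f"%np.polyval(c,-.123),"y range",r[:,1].min().round(4),r[:,1].max().round(4),"ztop",np.percentile(r[:,2],[50,95]).round(4))
    # hooks: points >9mm off the rail line
    e=Q[:,0]-np.polyval(c,Q[:,1])
    for sgn in(1,-1):
        h=np.sort(Q[(sgn*e>.0085)][:,1]); 
        if len(h)<3: continue
        for g in np.split(h,np.where(np.diff(h)>.012)[0]+1):
            if len(g)>2: print("  hook side",sgn,len(g),g.min().round(4),g.max().round(4),"mid",((g.min()+g.max())/2).round(4))
    # bodies on the -x side between .05 and .15
    k=(P[:,2]>.05)&(P[:,2]<.16)&(P[:,1]<.0)&(P[:,1]>-.30)&(P[:,0]>.6)&(P[:,0]<np.polyval(c,P[:,1])-.009)
    h=np.sort(P[k][:,1])
    for g in np.split(h,np.where(np.diff(h)>.01)[0]+1):
        if len(g)>8: print("  body",len(g),g.min().round(4),g.max().round(4))
```

```text
wrist 2281
 line x=0.0306 y + 0.6355 yaw -1.76 x at -.123: 0.6317 y range -0.1766 -0.0037 ztop [0.1849 0.1884]
  hook side 1 100 -0.1906 -0.1814 mid -0.186
  hook side 1 219 -0.065 -0.0496 mid -0.0573
  hook side 1 3 -0.0135 -0.0106 mid -0.012
  body 183 -0.1866 -0.1592
  body 1107 -0.084 -0.0286
scene 485
 line x=0.0261 y + 0.6448 yaw -1.5 x at -.123: 0.6416 y range -0.3161 -0.0047 ztop [0.1835 0.1884]
  hook side 1 24 -0.2757 -0.2609 mid -0.2683
  hook side 1 23 -0.1971 -0.1833 mid -0.1902
  hook side 1 25 -0.0663 -0.0501 mid -0.0582
  hook side -1 7 -0.2745 -0.2617 mid -0.2681
  hook side -1 7 -0.1952 -0.1798 mid -0.1875
  hook side -1 6 -0.0647 -0.0519 mid -0.0583
  body 131 -0.2911 -0.2438
  body 70 -0.2182 -0.1603
  body 141 -0.0865 -0.0298
scene0 482
 line x=0.0395 y + 0.6466 yaw -2.26 x at -.123: 0.6417 y range -0.3166 -0.0048 ztop [0.1831 0.1883]
  hook side 1 26 -0.2757 -0.2613 mid -0.2685
  hook side 1 29 -0.2048 -0.1831 mid -0.1939
  hook side 1 27 -0.0655 -0.0501 mid -0.0578
  hook side -1 4 -0.2741 -0.2616 mid -0.2679
  hook side -1 10 -0.0807 -0.0515 mid -0.0661
  body 103 -0.2911 -0.2427
  body 60 -0.2141 -0.1603
  body 164 -0.0931 -0.0306
side 263
 line x=0.0305 y + 0.6380 yaw -1.75 x at -.123: 0.6343 y range -0.2934 -0.0017 ztop [0.1849 0.1901]
  hook side 1 18 -0.1964 -0.1743 mid -0.1854
  hook side 1 21 -0.0618 -0.045 mid -0.0534
  body 111 -0.2127 -0.155
  body 248 -0.077 -0.0212
```

```bash
cat > rail.py <<'E'
from h import *
def rail(D,y0,y1,x0,thr=120,show=False):
    """axis by silhouette: profile of brightness across world x on plane z=.18"""
    g=cv2.cvtColor(D["frame"],cv2.COLOR_RGB2GRAY).astype(np.float32); sat=(D["frame"].max(-1).astype(int)-D["frame"].min(-1)).astype(np.float32)
    ys=np.arange(y0,y1,.002); xs=np.arange(x0-.022,x0+.022,.0004); R=[]
    for y in ys:
        uv=np.array([proj(D,[x,y,.18]) for x in xs],np.float32)
        p=cv2.remap(g-1.5*sat,uv[None,:,0],uv[None,:,1],1)[0]
        b=p>.5*(p.max()+np.median(p)) if p.max()>60 else np.zeros(len(p),bool)
        i=int(np.argmax(p)); lo=hi=i
        if not b.any(): continue
        while lo>0 and b[lo-1]: lo-=1
        while hi<len(xs)-1 and b[hi+1]: hi+=1
        wd=xs[hi]-xs[lo]
        if .008<wd<.017: R.append((y,(xs[lo]+xs[hi])/2,wd))
    R=np.array(R)
    if len(R)<4: return None
    c=np.polyfit(R[:,0],R[:,1],1); e=R[:,1]-np.polyval(c,R[:,0]); k=abs(e)<.0015; c=np.polyfit(R[k,0],R[k,1],1)
    return c,len(R),k.sum(),np.median(R[:,2])
E
python3 - <<'E'
from rail import *
for n,y0,y1 in(("w5",-.165,-.07),("scene0",-.17,-.08),("scene1",-.17,-.08),("scene0",-.3,-.02),("side1",-.165,-.08)):
    D=dict(np.load(f"/tmp/{n}.npz"))
    for x0 in(.636,.640):
        r=rail(D,y0,y1,x0)
        print(n,x0,r and (r[0].round(4),r[1:],"x@-.123 %.4f yaw %.2f"%(np.polyval(r[0],-.123),-np.degrees(np.arctan(r[0][0])))))
E
```

```text
w5 0.636 (array([0.0334, 0.638 ]), (41, np.int64(41), np.float64(0.010399999999998855)), 'x@-.123 0.6339 yaw -1.91')
w5 0.64 (array([0.0324, 0.6379]), (47, np.int64(47), np.float64(0.010399999999998855)), 'x@-.123 0.6339 yaw -1.86')
scene0 0.636 (array([0.0352, 0.6409]), (46, np.int64(46), np.float64(0.01279999999999859)), 'x@-.123 0.6366 yaw -2.02')
scene0 0.64 (array([0.0352, 0.6409]), (46, np.int64(46), np.float64(0.01279999999999859)), 'x@-.123 0.6366 yaw -2.02')
scene1 0.636 (array([0.0352, 0.6409]), (46, np.int64(46), np.float64(0.013199999999998546)), 'x@-.123 0.6366 yaw -2.02')
scene1 0.64 (array([0.0352, 0.6409]), (46, np.int64(46), np.float64(0.013199999999998546)), 'x@-.123 0.6366 yaw -2.02')
scene0 0.636 (array([0.0338, 0.6407]), (123, np.int64(119), np.float64(0.01279999999999859)), 'x@-.123 0.6366 yaw -1.94')
scene0 0.64 (array([0.0338, 0.6407]), (123, np.int64(119), np.float64(0.01279999999999859)), 'x@-.123 0.6366 yaw -1.94')
side1 0.636 (array([0.0279, 0.6404]), (43, np.int64(43), np.float64(0.013599999999998502)), 'x@-.123 0.6369 yaw -1.60')
side1 0.64 (array([0.0271, 0.6403]), (43, np.int64(43), np.float64(0.013599999999998502)), 'x@-.123 0.6370 yaw -1.55')
```

```bash
python3 -m jog '{"offset":[[-0.016,0.02,0],[-0.032,0.04,0],[-0.048,0.06,0],[-0.0613,0.0777,0.005],[-0.0613,0.0777,0.015],[-0.0613,0.0777,0.015],[-0.0613,0.0777,0.015],[-0.0613,0.0777,0.015]],"delta_rot":[[0,0,0],[0,0,0],[0,0,0],[0,0,0],[0,0,0],[0,0,0],[0,0,0],[0,0,0]],"gripper":[0.015,0.015,0.015,0.015,0.015,0.015,0.015,0.015]}'
python3 - <<'E'
from rail import *
d=grab("wrist","w6"); s=readout.sense();T=T_tool();print(s["ee_pos"],s["contact_force"],s["opening"]);print(T.round(4))
cv2.imwrite("pics/w6.png",cv2.resize(d["frame"][...,::-1],(800,600)))
for x0 in(.633,.637): r=rail(d,-.1,-.02,x0);print(r, r and np.polyval(r[0],-.123))
E
```

```text
time: 9.25
ee_pos: [0.6343, -0.1233, 0.3223]
tcp_rot: [-0.0, 0.719, 0.695, 0.0]
contact_force: [0.7, -0.7, -0.4]
opening: 0.0292
[ 0.63447319 -0.12342141  0.32251343] [-0.61877913 -0.68908239 -1.40031684] 0.029138737289774487
[[ 3.410e-02  9.994e-01  6.000e-04  6.345e-01]
 [ 9.994e-01 -3.410e-02 -1.000e-04 -1.234e-01]
 [-1.000e-04  6.000e-04 -1.000e+00  3.225e-01]
 [ 0.000e+00  0.000e+00  0.000e+00  1.000e+00]]Traceback (most recent call last):
  File "<stdin>", line 4, in <module>
  File "rail.py", line 18, in rail
    c=np.polyfit(R[:,0],R[:,1],1); e=R[:,1]-np.polyval(c,R[:,0]); k=abs(e)<.0015; c=np.polyfit(R[k,0],R[k,1],1)
                                                                                    ~~~~~~~~~~^^^^^^^^^^^^^^^^^
    raise TypeError("expected non-empty vector for x")
TypeError: expected non-empty vector for x
```

View pics/w6.png

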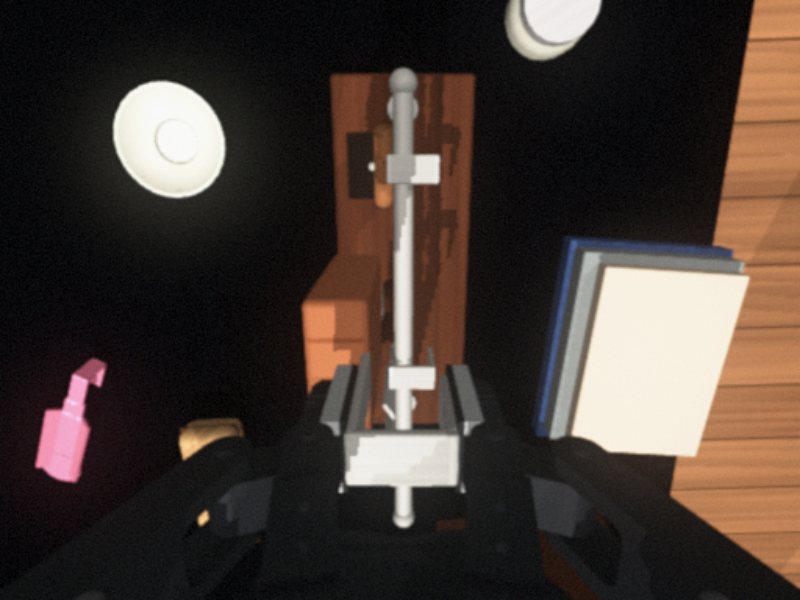

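The rail runs vertically at u = 403, and the hook top spans 346 to 460 (centre 403). The hook is centred over the rail and parallel to it. I'll check the lateral (y) position numerically.

Run:
```python
from h import *
d=dict(np.load("/tmp/w6.npz"))
s=1/1.5625
print("held hook top c",ray(d,403*s,458*s,.3615).round(4),[ray(d,403*s,v*s,.3615)[1].round(4) for v in(430,487)])
print("brush hook",[ray(d,425*s,v*s,.189).round(4)[1] for v in(155,184)],"mirror hook",[ray(d,412*s,v*s,.189).round(4)[1] for v in(366,389)])
w=cloud(d);P=w.reshape(-1,3)
k=(abs(P[:,0]-.627)<.03)&(P[:,2]>.24)&(P[:,2]<.34)&(P[:,1]<-.06)&(d["frame"].reshape(-1,3)[:,0].astype(int)-d["frame"].reshape(-1,3)[:,2]>50)
Q=P[k];print("held block",len(Q),Q.min(0).round(4),Q.max(0).round(4)); q=Q[Q[:,2]>Q[:,2].max()-.008]; print(q.min(0),q.max(0))
```

```text
held hook top c [ 0.6336 -0.1233  0.3615] [np.float64(-0.1148), np.float64(-0.1324)]
brush hook [np.float64(-0.0501), np.float64(-0.0661)] mirror hook [np.float64(-0.1813), np.float64(-0.198)]
held block 2947 [ 0.597  -0.1479  0.2401] [ 0.6225 -0.0947  0.337 ]
[ 0.6048328  -0.11686978  0.32906506] [ 0.61258259 -0.11203501  0.33697309]
```

The gap is centred at y = -0.1229 and the held hanger at -0.1233, which leaves about 9 mm a side. Lowering.

```bash
python3 -m jog '{"offset":[[0,0,0.02],[0,0,0.04],[0,0,0.055],[0,0,0.07],[0,0,0.085],[0,0,0.1],[0,0,0.115],[0,0,0.13],[0,0,0.142],[0,0,0.152],[0,0,0.16],[0,0,0.164],[0,0,0.164],[0,0,0.164]],"delta_rot":[[0,0,0],[0,0,0],[0,0,0],[0,0,0],[0,0,0],[0,0,0],[0,0,0],[0,0,0],[0,0,0],[0,0,0],[0,0,0],[0,0,0],[0,0,0],[0,0,0]],"gripper":[0.015,0.015,0.015,0.015,0.015,0.015,0.015,0.015,0.015,0.015,0.015,0.015,0.015,0.015]}'
python3 - <<'E'
from h import *
a=grab("scene","scene2");b=grab("wrist","w7")
print(readout.sense()["ee_pos"])
x=cv2.resize(a["frame"][180:270,185:305],(800,600),interpolation=cv2.INTER_CUBIC)
cv2.imwrite("pics/v7.png",np.hstack([cv2.resize(x,(400,300)),cv2.resize(b["frame"],(400,300))])[...,::-1])
E
```

```text
time: 10.7
ee_pos: [0.6352, -0.1243, 0.1582]
tcp_rot: [0.0, 0.719, 0.695, 0.0]
contact_force: [-0.9, -0.6, -0.7]
opening: 0.0296
[ 0.63523012 -0.12432771  0.15844741]
```

View pics/v7.png

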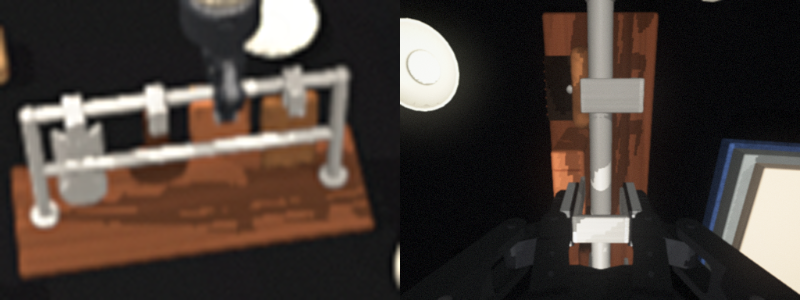

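The hanger is between the brush and the mirror with the hook astride the rail, and there is no contact yet. I'll feel for the rail.

```bash
python3 -m jog '{"offset":[[0,0,0.002],[0,0,0.004],[0,0,0.006],[0,0,0.007],[0,0,0.007],[0,0,0.007]],"delta_rot":[[0,0,0],[0,0,0],[0,0,0],[0,0,0],[0,0,0],[0,0,0]],"gripper":[0.015,0.015,0.015,0.015,0.015,0.015]}'; python3 -m jog '{"offset":[[0,0,0.001],[0,0,0.001],[0,0,0.001]],"delta_rot":[[0,0,0],[0,0,0],[0,0,0]],"gripper":[0.015,0.015,0.015]}'
```

```text
time: 11.4
ee_pos: [0.6348, -0.1242, 0.1507]
tcp_rot: [-0.0, 0.719, 0.695, -0.0]
contact_force: [-0.5, 0.3, -0.8]
opening: 0.0292
time: 11.7
ee_pos: [0.6349, -0.1242, 0.1499]
tcp_rot: [0.0, 0.719, 0.695, 0.0]
contact_force: [0.5, -0.1, -0.6]
opening: 0.0295
```

```bash
python3 -m jog '{"offset":[[0,0,0.0005],[0,0,0.001],[0,0,0.001],[0,0,0.001]],"delta_rot":[[0,0,0],[0,0,0],[0,0,0],[0,0,0]],"gripper":[0.015,0.015,0.015,0.015]}'; python3 -m jog '{"offset":[[0,0,0.0005],[0,0,0.001],[0,0,0.001],[0,0,0.001]],"delta_rot":[[0,0,0],[0,0,0],[0,0,0],[0,0,0]],"gripper":[0.015,0.015,0.015,0.015]}'
```

```text
time: 12.1
ee_pos: [0.6349, -0.1242, 0.1497]
tcp_rot: [0.0, 0.719, 0.695, 0.0]
contact_force: [-1.3, -0.3, 6.1]
opening: 0.0295
time: 12.5
ee_pos: [0.635, -0.1242, 0.1496]
tcp_rot: [0.001, 0.719, 0.695, 0.0]
contact_force: [-3.4, -0.1, 9.9]
opening: 0.0294
```

Firm contact at z = 0.1497 (6 to 10 N up), so the hook rests on the rail. I'll relieve the load, open and withdraw straight up.

```bash
python3 -m jog '{"offset":[[0,0,-0.001],[0,0,-0.001],[0,0,-0.001],[0,0,-0.001],[0,0,-0.001],[0,0,-0.001],[0,0,-0.001],[0,0,-0.001]],"delta_rot":[[0,0,0],[0,0,0],[0,0,0],[0,0,0],[0,0,0],[0,0,0],[0,0,0],[0,0,0]],"gripper":[0.015,0.015,0.034,0.04,0.05,0.056,0.056,0.056]}'
python3 - <<'E'
from h import *
b=grab("wrist","w8");s=readout.sense();print(s["opening"],s["contact_force"])
cv2.imwrite("pics/w8.png",cv2.resize(b["frame"],(640,480))[...,::-1])
E
```

```text
time: 13.3
ee_pos: [0.6348, -0.1241, 0.1486]
tcp_rot: [-0.0, 0.719, 0.695, -0.0]
contact_force: [0.1, -0.1, 0.4]
opening: 0.0562
0.05600163280973629 [-0.07575289  0.14332653 -0.09228405]
```

View pics/w8.png

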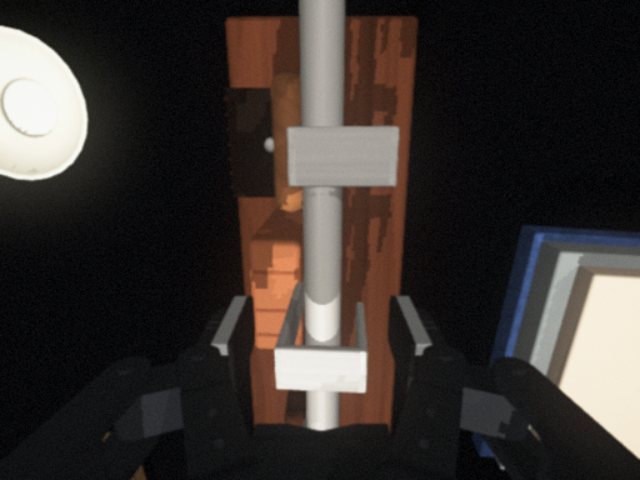

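The jaws are clear on both sides of the hook at (320,368), and the hanger hangs square on the rail. Withdrawing upward.

```bash
python3 -m jog '{"offset":[[0,0,-0.01],[0,0,-0.025],[0,0,-0.05],[0,0,-0.08],[0,0,-0.11],[0,0,-0.14],[0,-0.04,-0.16],[0.03,-0.08,-0.17],[0.06,-0.1,-0.17],[0.06,-0.1,-0.17],[0.06,-0.1,-0.17],[0.06,-0.1,-0.17],[0.06,-0.1,-0.17],[0.06,-0.1,-0.17]],"delta_rot":[[0,0,0],[0,0,0],[0,0,0],[0,0,0],[0,0,0],[0,0,0],[0,0,0],[0,0,0],[0,0,0],[0,0,0],[0,0,0],[0,0,0],[0,0,0],[0,0,0]],"gripper":[0.056,0.056,0.056,0.056,0.056,0.056,0.056,0.056,0.056,0.056,0.056,0.056,0.056,0.056]}'
python3 - <<'E'
from h import *
a=grab("scene","scene3");b=grab("wrist","w9")
z=dict(np.load("/tmp/scene0.npz"))
A=cv2.resize(a["frame"][185:265,185:305],(400,267),interpolation=cv2.INTER_CUBIC);C=cv2.resize(a["frame"],(400,300))
W=cv2.resize(b["frame"],(400,300))
cv2.imwrite("pics/end.png",np.vstack([np.hstack([C,W]),np.hstack([A,A*0])])[...,::-1])
w=cloud(a);P=w.reshape(-1,3)
k=(P[:,2]>.172)&(P[:,2]<.2)&(abs(P[:,0]-.642)<.035)&(P[:,1]<.01)&(P[:,1]>-.33); Q=P[k]
e=Q[:,0]-(.0338*Q[:,1]+.6407); h=np.sort(Q[e>.0105][:,1])
for g in np.split(h,np.where(np.diff(h)>.012)[0]+1):
    if len(g)>2: print("hook",len(g),g.min().round(4),g.max().round(4))
print(np.nanmax(P[(P[:,1]<-.1)&(P[:,1]>-.14)&(abs(P[:,0]-.635)<.02)][:,2]))
E
```

```text
time: 14.75
ee_pos: [0.5376, -0.0614, 0.3185]
tcp_rot: [-0.0, 0.72, 0.694, -0.0]
contact_force: [0.8, -0.3, -0.3]
opening: 0.056
hook 3 -0.2952 -0.2887
hook 33 -0.276 -0.2515
hook 29 -0.197 -0.1733
hook 24 -0.1333 -0.0937
hook 30 -0.0658 -0.0488
0.19048673379690073
```

View pics/end.png

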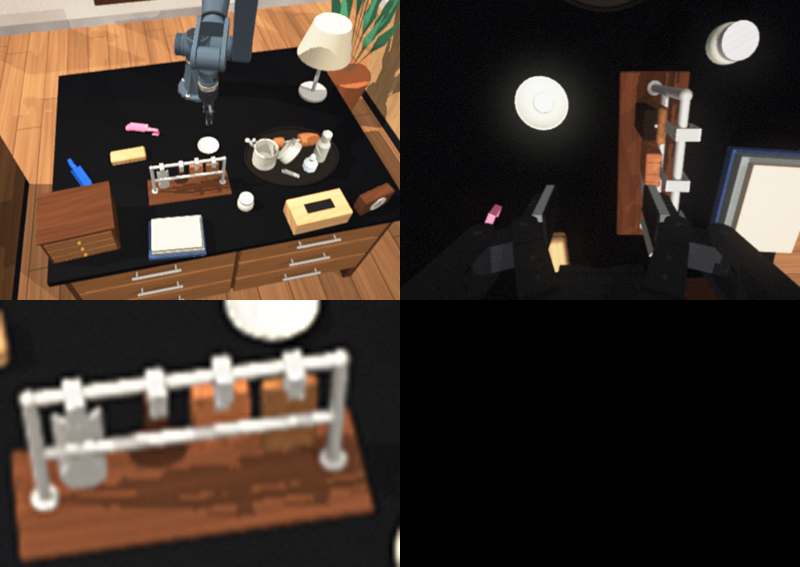

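All four items hang on the rail: shoehorn, mirror, cedar hanger and brush. The lid is open, the bystanders are in place and the arm is clear, so I'm handing in.

```bash
python3 -c "
from station import workorder; print(workorder.finish_job())"
```

```text
the job is handed in; nothing more can be done
None
```

The cedar hanger now hangs on the valet stand between the brush and the mirror, facing the same way as they do, and the job is handed in. No verdict was reported. It took about 15 s of the 58 s allowed.

- **Canister:** I pressed the button to about 6.4 N and the lid sprang open. I gripped the hanger by its hook (29 mm opening) and lifted it out.
- **Hanging:** I centred it in a gap of about 74 mm, with roughly 9 mm clear on each side. I lowered it until the rail pushed back with 6 to 10 N, and only then let go and withdrew upward.

**Last checks:**
- The final pictures show all four items on the rail, and the neighbours' hooks measure within a few mm of where they began. I compared the bystanders with the first picture by eye only, and they look unmoved.
- The arm was clear and the force reading was under 1 N.
- The camera views disagreed by up to about 3 mm on the rail's x position. I relied on the wrist view, which showed the held hook directly over the rail.
- One rail-fitting check failed in the last view before lowering. I read the alignment from the picture instead: hook centre and rail were at the same column.

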